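# Unlatch the bamboo seal chest

### The job

The bamboo seal chest on the beech shelf is double-latched. Slide the keeper with the red knob sideways to its open end, out of the way of the brass bolt, then draw the brass bolt back to its open end so that the lid springs ajar. Leave keeper and bolt open and let go of them.

Things in the scene. Friction and masses are not known exactly. Their poses are not given: they have to be found in the camera images.
- chest: Bamboo chest fixed on the 50 mm high shelf, 240 (x) x 200 (y) x 80 mm; origin centre of underside, yaw within 25 deg. +x points to the lid hinge at the back, away from the robot, +y left. Front of the top (x -120 to -10 mm) is a fixed deck bearing two flat bars, tops at z 92 mm, each with a round knob 16 mm wide, z 92 to 120 mm. Bystanders stand 190 mm off to the sides, under 75 mm high.
- keeper (a joint): Keeper: dark steel bar, 14 (chest x) x 72 mm (chest y), red knob; lies across the deck in front of the bolt's tail and blocks it. Slides along chest +y: 0 m blocking, 0.045 m open at its stop, clear of the bolt from 0.030 m. Knob axis at chest x -66 mm, y +35 mm plus the joint value. Friction about 1.5 N; stays where left.
- bolt (a joint): Bolt: brass bar, 67 (chest x) x 14 mm (chest y), brass knob; its nose lies 22 mm over the lid's front edge. Slides along chest -x (towards the robot): 0 m shut, 0.035 m open at its stop; frees the lid at 0.022 m. Knob axis at chest y 0, x -20 mm minus the joint value. Friction about 1.5 N; stays where left. While the keeper blocks it moves 4 mm at most.
- lid (a joint): Bamboo lid 130 x 200 x 12 mm, top flush with the deck at chest z 80 mm, hinged along the chest's back edge (chest x +120 mm). 0 rad shut; held by the bolt it rests at about 0.02 rad. With the bolt drawn a weak spring (under 1 N) lifts it to its stop at 0.26 rad, front edge 33 mm up.

How it is judged:
By the outcome, as a careful person would: the job done as asked, in the order asked, and still so for the second after the job is handed in, with the robot touching nothing.
It also fails if it takes over 40 s, if anything falls off the work surface, if the arm or the gripper's body presses on something with over 40 N, if the wrist force passes 120 N, or if a joint passes its speed limit or range.

### The arm

A 6-joint arm with a two-finger parallel gripper is mounted at the origin on the work surface. World frame = base frame: x ahead of the robot, y to its left, z up, the work surface at z = 0. Lengths are in m, angles in rad, forces in N, time in s.
With the tool pointing down it reaches from about 0.25 to 0.775 m from the base axis. Payload 4 kg.
Tool frame: the origin (TCP) lies at the very end of the fingers, on their centre line; the grasp point (between the pads) lies robot.grasp_offset behind it (robot.grasp_offset is the distance from the TCP to the grasp point, in m); z points along the fingers, y is the line along which they close (so a half turn about z gives the same grasp; the last joint's range is limited). The gripper opens to 94 mm and grips with 3 to 60 N. Pads are 16 mm wide; open, the fingers measure 119 mm over their backs; the gripper's body (75 mm by 177 mm) begins 78 mm behind the grasp point.
Start: joints at [-1.4, 0.087, 1.371, -0, 1.684, -0.103], TCP at [0.149, -0.53, 0.206] pointing down, gripper open.
Joint ranges: [-3.1, 3.1], [-0.76, 2.03], [0.27, 2.55], [-1.08, 4.22], [0.17, 2.65], [-2.57, 2.57]. Speed limits (rad/s): [2.79, 2.79, 3.14, 3.14, 3.14, 3.14].

### API

Orientations are given as a rotation vector (axis times angle).
In Python, from workcell import robot gives the robot as it stands. The module is installed in compiled form; this text tells all that it offers.
- The arm moves only by the tool move_arm, never from a script. Its argument "commands" is a list of rows, each a list of 7 numbers: the turn, a rotation vector about the world's x, y, z in degrees, then the shift along the world's x, y, z in mm, then the finger opening in mm, from 0 to 94. In form: [[wx, wy, wz, x, y, z, jaw], ...]. A call has 1 to 12 rows; each row is the pose to reach, as a shift and turn from the pose commanded when the call began; what a row does not reach only later rows make up. A row lasts 1/10 s, in which the tool goes at most 50 mm and 8.59 degrees, less where a joint would pass 70% of its speed; a pose out of reach is approached as far as the arm can. A call with a gripper value outside its range is refused whole. The fingers move at their own pace and stop on an object; the grip force is fixed at half the most. Time passes only in rows, so rows that repeat a pose let the fingers close. It gives the time, the measured TCP pose, the force, the opening and the grip force at its end, in the units of the state.
- robot.sense(): the state, without advancing time (a new reading comes with each control period).
- robot.grab_frame(name): name is "scene" or "top"; returns (picture, depth): 384x512x3 uint8, red, green, blue; 384x512 float32, m along the optical axis (not along the pixel's ray), 0 where there is no reading.
- robot.get_calibration(name): a dict with "fx", "fy", "cx", "cy" (pixels), "k1" (the pictures are not rectified: a ray, as slopes to the right and down, at radius r is drawn at 1 + k1 r^2 times it, then the intrinsics apply), "pose" (4x4, takes a point from camera to world coordinates). Camera axes: x right, y down, z forward; pixel columns grow to the right and rows downward; lengths in m; the calibration is good to about 2 mm. A picture is of the moment at which its call begins. get_calibration takes no time and is no camera call.
- robot.close_job(): hands the job in; it is judged then, once.
The state is a dict: "clock": time; "joints": joint angles; "qd": joint speeds; "joint_torque": joint torques, N m; "tool_pos": TCP position; "tool_rot": TCP orientation; "force": force on the tool from outside, world axes, zero at the start; "wrist_torque": the same for the moment, N m; "grip_width": finger opening in m; "grasp_force": force on a finger pad.
Only numpy, scipy, OpenCV 4.12 (cv2) and the standard library are available. Lean on these libraries where they do the work, as an engineer would, in place of code of your own. Each camera call takes 0.05 s, during which the arm holds its last target. There are 200 camera calls.

## Working session

There is one attempt and no reset: what is moved stays moved. The work goes in short steps, Python scripts to look and compute and a tool call to move; the robot and the scene stay as the last step left them, time stands still between calls to the robot, and variables do not carry over. Pictures are saved under pics/ and viewed, at most 10 in all, crops included, and the job is handed in when it is done.

Besides the shell and the picture viewer there is one more tool, called after "Request:" as name(argument=value, ...) on one line, values as JSON. move_arm: Moves the arm, as the interface text tells. Its arguments: {"type":"object","properties":{"commands":{"type":"array"}},"required":["commands"]}

```bash
mkdir -p pics; cat > h.py <<'E'
import numpy as np, cv2
from workcell import robot
def cloud(name):
    im,d=robot.grab_frame(name); c=robot.get_calibration(name)
    v,u=np.mgrid[0:384,0:512]
    K=np.array([[c['fx'],0,c['cx']],[0,c['fy'],c['cy']],[0,0,1.]])
    p=np.stack([u,v],-1).reshape(-1,1,2).astype(float)
    r=cv2.undistortPoints(p,K,np.array([c['k1'],0,0,0.])).reshape(384,512,2)
    P=np.dstack([r*d[...,None],d])
    T=np.array(c['pose']); W=P@T[:3,:3].T+T[:3,3]; W[d==0]=np.nan
    return im,W
E
python3 - <<'E'
from h import *
for n in('top','scene'):
    im,W=cloud(n); np.savez(''+n,im=im,W=W); cv2.imwrite(f'pics/{n}0.png',im[...,::-1])
    print(np.array(robot.get_calibration(n)['pose']).round(2).tolist())
s=robot.sense(); print(s['tool_pos'],s['tool_rot'],s['force'],s['clock'],robot.grasp_offset)
E
```

```text
[[-0.0, -0.98, 0.2, 0.53], [-1.0, 0.0, -0.0, 0.02], [-0.0, -0.2, -0.98, 0.75], [0.0, 0.0, 0.0, 1.0]]
[[-0.8, 0.47, -0.37, 0.89], [0.6, 0.64, -0.48, 0.33], [0.01, -0.61, -0.8, 0.63], [0.0, 0.0, 0.0, 1.0]]
[ 0.14860769 -0.52904514  0.20442901] [-3.11026423e+00 -4.28370657e-01  1.24175039e-04] [-0.67497432 -0.05364993  0.64813658] 0.1 0.0188
```

View pics/top0.png

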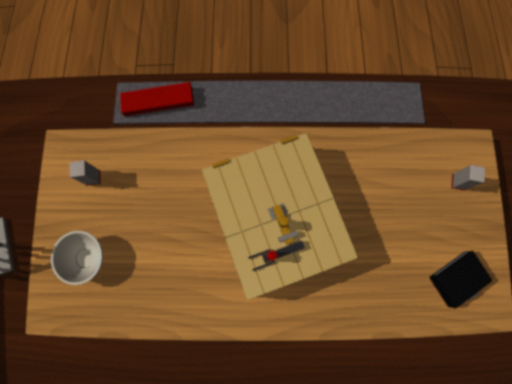

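View pics/scene0.png

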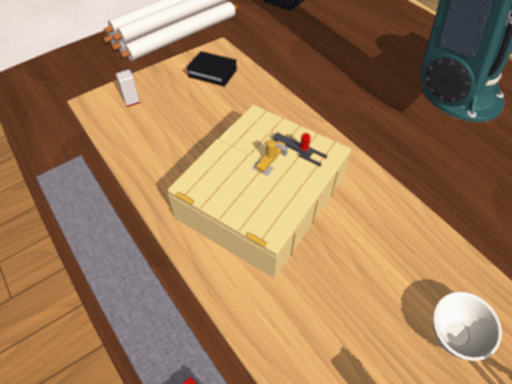

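The top view shows the chest around (280,215), with the hinges at (222,163) and (290,140). The red knob is near (271,255) and the brass knob near (283,218). In the scene view the red knob is at (305,141) and the brass knob at (272,147).

```bash
python3 - <<'E'
import numpy as np,cv2
for n in('top','scene'):
    z=np.load(n+'.npz'); im=z['im'].astype(int); W=z['W']
    m=(abs(W[...,2]-.13)<.008)&(W[...,0]>.25)&(W[...,0]<.75)&(abs(W[...,1])<.25)
    k,l,st,_=cv2.connectedComponentsWithStats(m.astype(np.uint8)); b=1+st[1:,4].argmax()
    P=W[l==b]; (c,s,a)=cv2.minAreaRect((P[:,:2]*1000).astype(np.float32)); print(n,c,s,a,np.median(P[:,2]))
    R,G,B=im[...,0],im[...,1],im[...,2]
    near=(np.hypot(W[...,0]-c[0]/1000,W[...,1]-c[1]/1000)<.15)
    red=near&(R>110)&(G<60)&(B<60)&(W[...,2]>.14)
    Q=W[red]; print('red',len(Q),np.median(Q,0),Q.min(0),Q.max(0))
    Q=W[near&~red&(W[...,2]>.15)]; print('high nonred',len(Q),np.median(Q,0),Q.min(0),Q.max(0))
    a0=[x for x in (a,a-90) if abs(x)<30]
    if a0:
        t=np.radians(a0[0]); Rm=np.array([[np.cos(t),-np.sin(t)],[np.sin(t),np.cos(t)]])
        for k in((-66,35),(-20,0)): print(a0,k,Rm@k+c)
E
```

```text
top (629.2906494140625, -9.342987060546875) (242.789794921875, 201.833984375) 19.886796951293945 0.13087046866991914
red 58 [0.55403732 0.00371925 0.17028603] [ 0.54774583 -0.00186457  0.16781603] [0.56034912 0.00933329 0.17236354]
high nonred 110 [ 0.6065218  -0.01377621  0.16980834] [ 0.54662807 -0.02358676  0.15077337] [0.61648845 0.01085118 0.17182166]
[19.886796951293945] (-66, 35) [555.32075766   1.11909272]
[19.886796951293945] (-20, 0) [610.48331865 -16.14624435]
scene (628.8071899414062, -7.4180908203125) (241.2183380126953, 200.45945739746094) 19.672073364257812 0.13173384733374124
red 116 [0.55857566 0.00894713 0.1615022 ] [0.5498541  0.00135104 0.14105004] [0.5631562  0.0125932  0.17170649]
high nonred 186 [ 0.60898106 -0.00943651  0.1662371 ] [ 0.54725005 -0.02208234  0.15016695] [0.61689005 0.01175578 0.1734217 ]
[19.672073364257812] (-66, 35) [554.87702558   3.3211269 ]
[19.672073364257812] (-20, 0) [609.9744952  -14.15081751]
```

Request:
move_arm(commands=[[0, 0, 4, 406, 532, 10, 40], [0, 0, 4, 406, 532, 10, 40], [0, 0, 4, 406, 532, 10, 40], [0, 0, 4, 406, 532, 10, 40], [0, 0, 4, 406, 532, 10, 40], [0, 0, 4, 406, 532, 10, 40], [0, 0, 4, 406, 532, 10, 40], [0, 0, 4, 406, 532, 10, 40], [0, 0, 4, 406, 532, 10, 40], [0, 0, 4, 406, 532, 10, 40], [0, 0, 4, 406, 532, 10, 40], [0, 0, 4, 406, 532, 10, 40]])

```text
clock: 1.3
tool_pos: [0.5133, -0.0506, 0.2141]
tool_rot: [3.095, 0.537, -0.001]
force: [-0.3, -1.3, -0.4]
grip_width: 0.0403
grasp_force: 0.0
```

Request:
move_arm(commands=[[0, 0, 0, 41, 54, 0, 40], [0, 0, 0, 41, 54, 0, 40], [0, 0, 0, 41, 54, 0, 40], [0, 0, 0, 41, 54, 0, 40], [0, 0, 0, 41, 54, 0, 40]])

```text
clock: 1.8
tool_pos: [0.5529, -0.0001, 0.2145]
tool_rot: [3.095, 0.534, -0.001]
force: [-0.3, -0.7, 0.3]
grip_width: 0.0399
grasp_force: 0.0
```

```bash
python3 - <<'E'
from h import *
im,W=cloud('scene'); cv2.imwrite('pics/s1.png',cv2.resize(im[60:260,180:420,::-1],(720,600)))
s=robot.sense(); print(s['tool_pos'],s['joints'],s['clock'])
E
```

```text
[ 5.52975399e-01 -1.62895743e-04  2.14688349e-01] [-1.02485029e-01  9.23115675e-02  1.34712012e+00 -5.45126680e-04
  1.70211135e+00  1.12694124e+00] 1.85
```

View pics/s1.png

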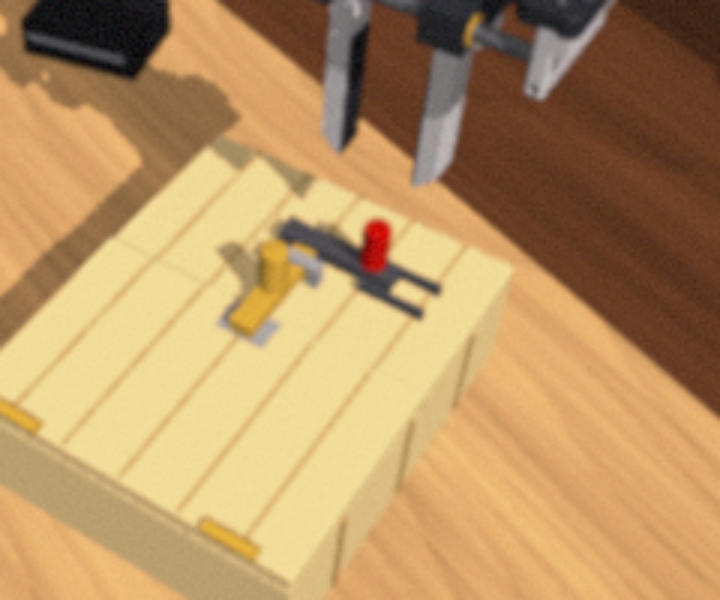

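The fingers (tips at 340,145 and 430,182) hang above the red knob (377,225), with its long axis aligned. Descending to straddle it.

Request:
move_arm(commands=[[0, 0, 0, 1, 3, -30, 40], [0, 0, 0, 1, 3, -50, 40], [0, 0, 0, 1, 3, -63, 40], [0, 0, 0, 1, 3, -63, 40], [0, 0, 0, 1, 3, -63, 10], [0, 0, 0, 1, 3, -63, 10], [0, 0, 0, 1, 3, -63, 10], [0, 0, 0, 1, 3, -63, 10], [0, 0, 0, 1, 3, -63, 10]])

```text
clock: 2.75
tool_pos: [0.5554, 0.0043, 0.1527]
tool_rot: [3.094, 0.537, 0.004]
force: [-0.4, -0.3, 2.9]
grip_width: 0.0153
grasp_force: 30.0
```

Request:
move_arm(commands=[[0, 0, 0, -3, 9, 0, 10], [0, 0, 0, -7, 19, 0, 10], [0, 0, 0, -10, 28, 0, 10], [0, 0, 0, -13, 36, 0, 10], [0, 0, 0, -15, 42, 0, 10], [0, 0, 0, -15, 42, 0, 10], [0, 0, 0, -15, 42, 0, 10]])

```text
clock: 3.45
tool_pos: [0.5407, 0.0445, 0.1526]
tool_rot: [3.089, 0.535, 0.005]
force: [2.4, -7.2, 4.0]
grip_width: 0.0152
grasp_force: 30.0
```

Request:
move_arm(commands=[[0, 0, 0, -1, 2, 0, 10], [0, 0, 0, -1, 2, 0, 10], [0, 0, 0, -1, 2, 0, 10]])

```text
clock: 3.75
tool_pos: [0.5407, 0.0446, 0.1526]
tool_rot: [3.086, 0.533, 0.007]
force: [4.0, -11.8, 4.3]
grip_width: 0.015
grasp_force: 30.0
```

Request:
move_arm(commands=[[0, 0, 0, 1, -2, 0, 34], [0, 0, 0, 1, -2, 0, 34], [0, 0, 0, 1, -2, 0, 34], [0, 0, 0, 1, -2, 30, 34], [0, 0, 0, 1, -2, 54, 34], [0, 0, 0, 1, -2, 54, 34]])

```text
clock: 4.35
tool_pos: [0.5411, 0.0474, 0.2089]
tool_rot: [3.095, 0.539, 0.01]
force: [0.4, 0.1, 0.3]
grip_width: 0.034
grasp_force: 0.0
```

Request:
move_arm(commands=[[0, 0, 90, 71, -61, 0, 40], [0, 0, 90, 71, -61, 0, 40], [0, 0, 90, 71, -61, 0, 40], [0, 0, 90, 71, -61, 0, 40], [0, 0, 90, 71, -61, 0, 40], [0, 0, 90, 71, -61, 0, 40], [0, 0, 90, 71, -61, 0, 40], [0, 0, 90, 71, -61, 0, 40], [0, 0, 90, 71, -61, 0, 40], [0, 0, 90, 71, -61, 0, 40], [0, 0, 90, 71, -61, 0, 40], [0, 0, 90, 71, -61, 0, 40]])

```text
clock: 5.55
tool_pos: [0.6098, -0.0139, 0.2032]
tool_rot: [-1.806, -2.566, 0.002]
force: [0.9, 0.4, -0.7]
grip_width: 0.0399
grasp_force: 0.0
```

```bash
python3 - <<'E'
from h import *
im,W=cloud('scene'); cv2.imwrite('pics/s2.png',cv2.resize(im[60:260,180:420,::-1],(720,600)))
s=robot.sense(); print(s['tool_pos'],s['tool_rot'],s['joints'],s['force'],s['clock'])
E
```

```text
[ 0.60992889 -0.01400318  0.20350657] [-1.80857799e+00 -2.56532834e+00  1.64368399e-03] [-1.16109088e-01  2.24447346e-01  1.21858795e+00  4.32571953e-04
  1.70153893e+00 -4.58690871e-01] [ 0.12157936 -0.36602516 -0.4283174 ] 5.6
```

View pics/s2.png

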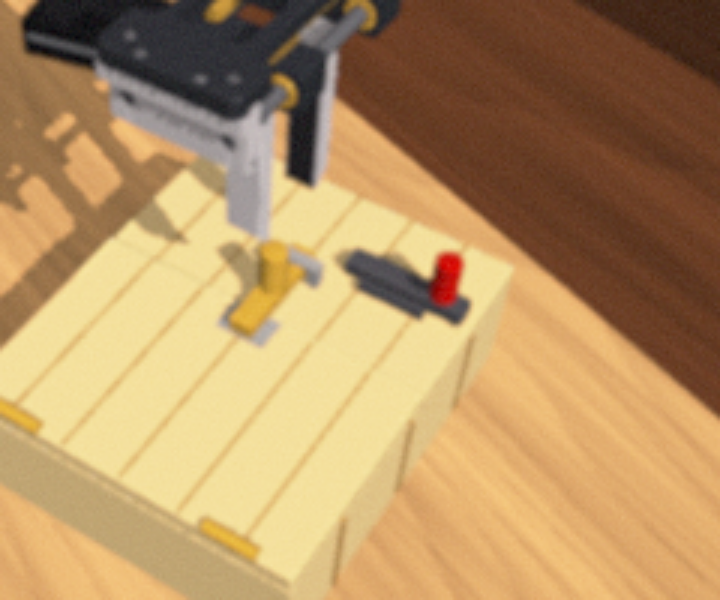

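The keeper is at its open end (red knob 447,280, clear of the bolt). The fingers straddle the brass knob (272,265) along chest x. Descend and grip.

Request:
move_arm(commands=[[0, 0, 0, 1, -1, -25, 40], [0, 0, 0, 1, -1, -42, 40], [0, 0, 0, 1, -1, -51, 40], [0, 0, 0, 1, -1, -51, 40], [0, 0, 0, 1, -1, -51, 10], [0, 0, 0, 1, -1, -51, 10], [0, 0, 0, 1, -1, -51, 10], [0, 0, 0, 1, -1, -51, 10], [0, 0, 0, 1, -1, -51, 10]])

```text
clock: 6.5
tool_pos: [0.61, -0.0165, 0.1558]
tool_rot: [-1.809, -2.567, 0.005]
force: [-4.5, -2.1, 4.4]
grip_width: 0.015
grasp_force: 30.0
```

Request:
move_arm(commands=[[0, 0, 0, -8, -3, 0, 10], [0, 0, 0, -16, -6, 0, 10], [0, 0, 0, -24, -9, 0, 10], [0, 0, 0, -30, -11, 0, 10], [0, 0, 0, -34, -12, 0, 10], [0, 0, 0, -34, -12, 0, 10], [0, 0, 0, -34, -12, 0, 10]])

```text
clock: 7.2
tool_pos: [0.5773, -0.0284, 0.1557]
tool_rot: [1.809, 2.567, -0.001]
force: [-1.9, -1.1, 6.6]
grip_width: 0.0152
grasp_force: 30.0
```

Request:
move_arm(commands=[[0, 0, 0, -2, -1, 0, 10], [0, 0, 0, -3, -1, 0, 10], [0, 0, 0, -3, -1, 0, 10]])

```text
clock: 7.5
tool_pos: [0.5769, -0.0285, 0.1557]
tool_rot: [1.806, 2.564, 0.006]
force: [5.6, 1.2, 4.1]
grip_width: 0.0153
grasp_force: 30.0
```

At the stop. Ease off, release and lift.

Request:
move_arm(commands=[[0, 0, 0, 2, 1, 0, 28], [0, 0, 0, 2, 1, 0, 28], [0, 0, 0, 2, 1, 0, 28], [0, 0, 0, 2, 1, 25, 28], [0, 0, 0, 2, 1, 65, 28], [0, 0, 0, 2, 1, 110, 28], [0, 0, 0, -48, 1, 120, 28], [0, 0, 0, -98, 1, 120, 28], [0, 0, 0, -140, 1, 120, 28], [0, 0, 0, -140, 1, 120, 28], [0, 0, 0, -140, 1, 120, 28]])

```text
clock: 8.6
tool_pos: [0.434, -0.0277, 0.2744]
tool_rot: [1.809, 2.568, 0.0]
force: [0.9, 0.2, 0.3]
grip_width: 0.0281
grasp_force: 0.0
```

```bash
python3 - <<'E'
from h import *
im,W=cloud('scene'); cv2.imwrite('pics/s3.png',cv2.resize(im[60:260,180:420,::-1],(720,600)))
s=robot.sense(); print(s['tool_pos'],s['force'],s['clock'])
E
```

```text
[ 0.43479174 -0.02772675  0.27419831] [-0.13021557 -1.21854172 -0.18058253] 8.65
```

View pics/s3.png

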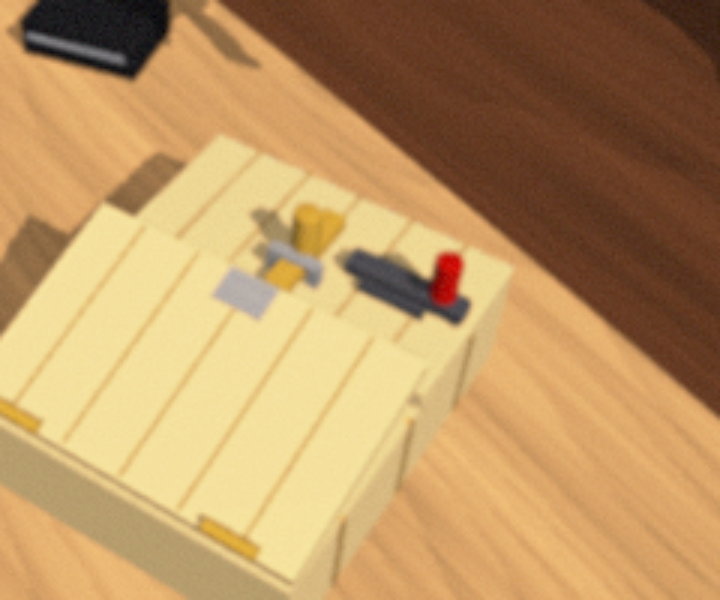

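The lid is ajar, with its front edge raised around (245,270). The bolt knob (308,230) is drawn back, the keeper (447,280) is still open, and the arm is clear.

```bash
python3 -c "
from workcell import robot
print(robot.close_job())"
```

```text
the job is handed in; nothing more can be done
None
```

The keeper was slid to its open stop, then the bolt was drawn to its stop; the lid sprang ajar, the arm let go of both and moved clear, and the job was handed in at about 8.7 s.

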